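# Fetch the jar from behind the reagent bottles

## Robot

A 6-joint arm with a two-finger parallel gripper is mounted at the origin on the work surface. World frame = base frame: x ahead of the robot, y to its left, z up, the work surface at z = 0. Lengths are in m, angles in rad, forces in N, time in s.
With the tool pointing down it reaches from about 0.4 to 0.925 m from the base axis. Payload 3.4 kg.
Tool frame: the origin (TCP) lies on the centre line of the jaws, within the pads' length; the fingertips stand 19 mm ahead of it and the grasp point (between the pads) is the TCP; z points along the fingers, y is the line along which they close (so a half turn about z gives the same grasp; the last joint's range is limited). The gripper opens to 85 mm and grips with 20 to 120 N. Pads are 22 mm wide; open, the fingers measure 114 mm over their backs; the gripper's body (76 mm by 85 mm) begins 54 mm behind the grasp point. The pads swing forward as they close: fully open they stand 13 mm farther back than shut.
Start: joints at [1.04, 0.307, 1.506, -0, 1.328, -0.073], TCP at [0.254, 0.516, 0.25] pointing down, gripper open.
Joint ranges: [-3.12, 3.12], [-1.05, 2.28], [0.14, 2.33], [-1.42, 4.57], [0.1, 2.73], [-2.68, 2.68]. Speed limits (rad/s): [2.57, 2.57, 3.14, 3.14, 3.14, 3.14].

## Interface

Orientations are given as a unit quaternion [w, x, y, z].
In Python, from workcell import robot, viewer gives the robot as it stands. The module is installed in compiled form; this text tells all that it offers.
- The arm moves only by the shell command python3 -m creep 'ROWS' [FORCE]. ROWS is a JSON object of lists of equal length, an entry for each row: "grip": the closure, from 0 (fully open) to 1 (shut); "linear": the shift along the tool's x, y, z in m, a list of three; "twist": the turn, a rotation vector about the tool's x, y, z in rad, a list of three. A call has 1 to 12 rows; each row is the pose to reach, as a shift and turn from the pose commanded when the call began, along the tool's axes at that moment; what a row does not reach only later rows make up. A row lasts 1/8 s, in which the tool goes at most 62.5 mm and 10.7 degrees, less where a joint would pass 70% of its speed; a pose out of reach is approached as far as the arm can. A call with a gripper value outside its range is refused whole. The fingers move at their own pace and stop on an object; FORCE is the grip in N (left out, the last holds). Time passes only in rows, so rows that repeat a pose let the fingers close. It gives the time, the measured TCP pose, the force, the opening and the grip force at its end, in the units of the state.
- robot.sense(): the state, without advancing time (a new reading comes with each control period).
- viewer.grab_frame(name): name is "scene" or "top" or "wrist"; returns (picture, depth): 384x512x3 uint8, red, green, blue; 384x512 float32, m along the optical axis (not along the pixel's ray), 0 where there is no reading.
- viewer.calibration(name): a dict with "camera_matrix" (3x3 intrinsics, pixels), "R" (3x3) and "t" (3): a world point X has camera coordinates R X + t. Camera axes: x right, y down, z forward; pixel columns grow to the right and rows downward; lengths in m; the calibration is good to about 2 mm. A picture is of the moment at which its call begins: read the wrist's pose just before it. calibration takes no time and is no camera call; for the wrist camera it gives the pose at the moment of the call.
- robot.job_done(): hands the job in; it is judged then, once.
The state is a dict: "time_s": time; "q": joint angles; "joint_velocities": joint speeds; "joint_torque": joint torques, N m; "tool_pos": TCP position; "orientation": TCP orientation; "force": force on the tool from outside, world axes, zero at the start; "torque": the same for the moment, N m; "grip_width": finger opening in m; "finger_force": force on a finger pad.
Only numpy, scipy, OpenCV 4.12 (cv2) and the standard library are available. Lean on these libraries where they do the work, as an engineer would, in place of code of your own. Each camera call takes 0.05 s, during which the arm holds its last target. There are 200 camera calls.

## Task

The squat jar in the back row of the white reagent tray is wanted on the magnetic stirrer, but the round bottle, the square bottle and the flask crowd it: stand those three on the steel tray, and while they wait there set the jar in the middle of the stirrer's round plate. Then put the bottles and the flask back in the reagent tray, each where it stood before. Keep everything upright and do not disturb the slide box, the tube rack or the petri dishes.

Things in the scene. Friction and masses are not known exactly. Their poses are not given: they have to be found in the camera images.
- jar: Squat straight-sided glass jar, 54 mm in diameter and 62 mm high, pale filling, flat black screw lid (top 17 mm, same diameter); about 0.16 kg. Origin: centre of its underside, z up. All four vessels stand on the reagent tray's floor at the start, about 66 mm from centre to centre in a square of two by two, the jar always in the row farther from the robot; the gaps between them are 10 to 17 mm.
- round_bottle: White round plastic bottle, 138 mm high: body 52 mm in diameter up to 84 mm, shoulder to a 26 mm neck at 101 mm, grey round cap 32 mm in diameter from 110 to 138 mm, by which it can be lifted; about 0.22 kg. Origin: centre of its underside, z up.
- square_bottle: White square plastic bottle, 138 mm high: body 48 x 48 mm up to 88 mm, shoulder to a 26 mm neck at 101 mm, grey round cap 32 mm in diameter from 110 to 138 mm, by which it can be lifted; about 0.24 kg. Origin: centre of its underside, z up, x and y square to its sides.
- flask: Conical amber glass flask, 137 mm high: base 56 mm in diameter, narrowing to a 26 mm neck from 80 mm up, dark rubber stopper 32 mm in diameter from 113 to 137 mm, by which it can be lifted; about 0.18 kg. Origin: centre of its underside, z up.
- reagent_tray: White plastic reagent tray, fixed, 154 x 154 mm, with a rim 18 mm high and 4 mm thick all round; its floor is 4 mm above the bench. It stands in the middle and holds the four vessels. Origin: centre of its underside; z up, x points to the back row (away from the robot), y to its left. The vessels' places are at about 33 mm either side of its centre in x and y.
- steel_tray: Shallow stainless steel tray, fixed, 320 (x) x 160 (y) mm, rim 20 mm high, 3 mm thick, floor 3 mm above the bench: the side area for the cleared vessels. It lies left or right of the reagent tray, the stirrer on the other side. The petri dishes stand at its +x end; the floor from 145 mm on the -x side to 75 mm on the +x side of the centre is free. Origin: centre of its underside, z up, long side along x.
- stirrer: White magnetic stirrer, fixed, 215 x 150 mm housing with knobs on the side facing the robot (-x) and a round white plate, 134 mm in diameter, whose flat top is 72 mm above the bench. Origin: on the bench exactly under the plate's centre, z up.
- slide_box: Bystander: flat grey box with white lid, 60 x 90 x 33 mm, on the bench between robot and reagent tray. Leave alone. Origin: centre of its underside.
- tube_rack: Bystander: white rack with ten orange-capped tubes, 56 x 130 mm, 94 mm high, on the bench behind the reagent tray. Leave alone. Origin: centre of its underside.
- petri_dishes: Bystander: stack of two pale, clear plastic petri dishes, 60 mm in diameter, 29 mm high, standing in the far (+x) end of the steel tray, about 116 mm from its centre. Leave alone. Origin: centre of its underside.
There are look-alikes about, which are no part of the job. Leave any pink look-alike of the square_bottle alone. There is more than one size of the jar; the one meant has the size given above.

How it is judged:
By the outcome, as a careful person would: the job done as asked, in the order asked, and still so for the second after the job is handed in, with the robot touching nothing.
It also fails if it takes over 136 s, if anything falls off the work surface, if the arm or the gripper's body presses on something with over 40 N, if the wrist force passes 120 N, or if a joint passes its speed limit or range.

## Working session

There is one attempt and no reset: what is moved stays moved. The work goes in short steps, Python scripts to look and compute and a shell command to move; the robot and the scene stay as the last step left them, time stands still between calls to the robot, and variables do not carry over. Pictures are saved under pics/ and viewed, at most 14 in all, crops included, and the job is handed in when it is done.

```bash
mkdir -p pics; cat > h.py <<'E'
import numpy as np, cv2
from workcell import robot, viewer
from scipy.spatial.transform import Rotation as Ro
def cal(n):
    c=viewer.calibration(n); return [np.array(c[k]) for k in("camera_matrix","R","t")]
def cloud(n,d):
    K,R,t=cal(n); v,u=np.indices(d.shape)
    c=np.stack([(u-K[0,2])/K[0,0]*d,(v-K[1,2])/K[1,1]*d,d],-1)
    P=(c-t.ravel())@R; P[d==0]=np.nan; return P
def pose():
    s=robot.sense(); q=np.array(s["orientation"])
    return np.array(s["tool_pos"]),Ro.from_quat(q[[1,2,3,0]])
E
python3 - <<'E'
from h import *
s=robot.sense(); p,R=pose(); print(s["time_s"],p,R.as_matrix().round(3))
for n in("top","scene"):
    im,d=viewer.grab_frame(n); cv2.imwrite(f"pics/{n}0.png",cv2.resize(im[...,::-1],(800,600))); np.savez(n+"0.npz",im=im,d=d,P=cloud(n,d))
E
```

```text
0.0 [0.25383042 0.51521189 0.24938643] [[-0.897  0.442 -0.001]
 [ 0.442  0.897 -0.002]
 [ 0.    -0.002 -1.   ]]
```

View pics/top0.png

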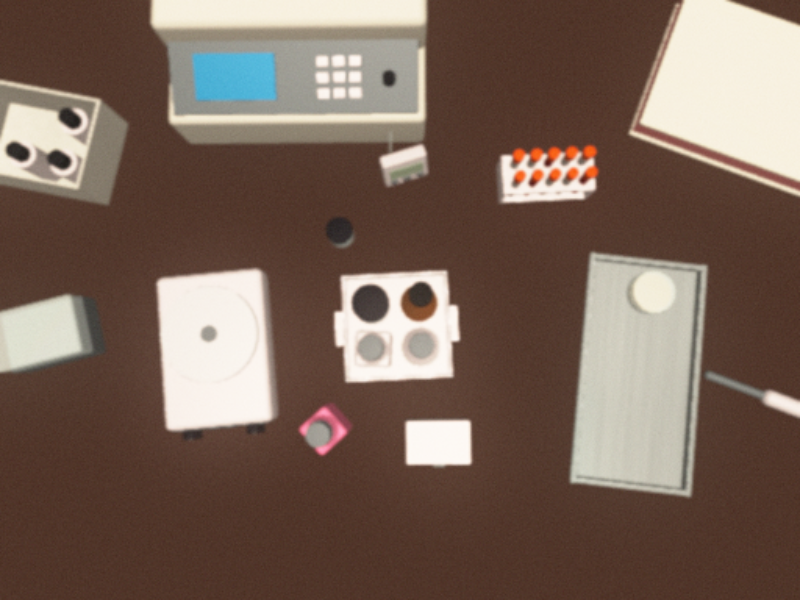

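View pics/scene0.png

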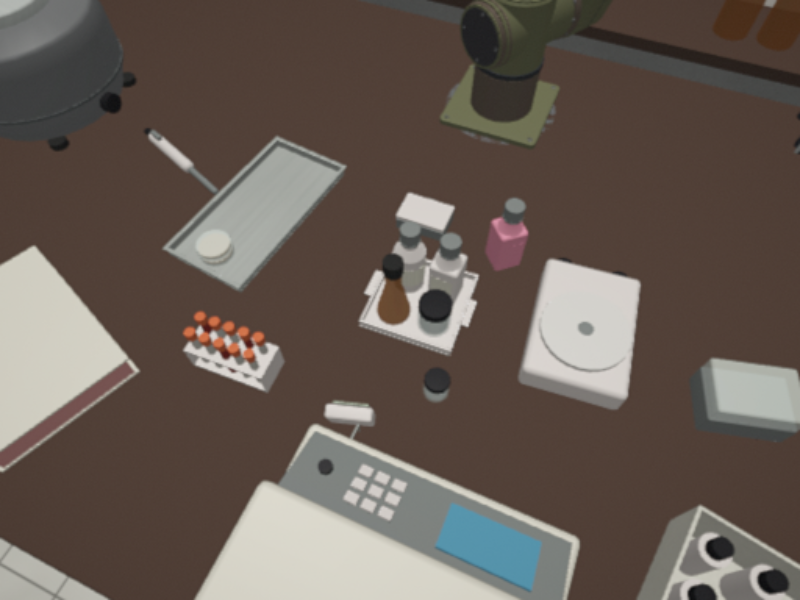

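The top view (up is +x, left is +y) shows the jar's black lid at (371,303) in the back left of the tray. The flask is at (419,298), the square bottle at (371,348) and the round bottle at (421,345). The stirrer's plate is centred at (209,333), with the steel tray on the right and the dishes at (653,292). A pink bottle and a small jar stand outside the tray.

```bash
python3 - <<'E'
from h import *
f=np.load("top0.npz"); P=f["P"]; 
def near(u,v,r,zlo,zhi):
    u*=.64;v*=.64;Y,X=np.indices(P.shape[:2]); m=((X-u)**2+(Y-v)**2<(r*.64)**2)&(P[...,2]>zlo)&(P[...,2]<zhi)
    q=P[m]; pts=q[:,:2].astype(np.float32)
    if len(q)<8: print("few",len(q)); return
    (cx,cy),rr=cv2.minEnclosingCircle(pts); print(len(q),"mean",q.mean(0).round(4),"circ",round(cx,4),round(cy,4),round(rr,4),"ext",np.ptp(q,0).round(3)); return pts
for n,a in dict(jar=(371,303,28,.055,.08),flask=(420,294,20,.125,.16),sq=(371,347,24,.125,.16),rd=(421,345,24,.125,.16),plate=(209,333,70,.066,.078),petri=(653,292,30,.022,.045),pink=(320,433,30,.12,.16),sjar=(340,231,22,.03,.07)).items():
    print(n,end=" "); near(*a)
for n,a in dict(tray=(397,326,90,.010,.026),steel=(640,375,150,.014,.026),slide=(438,442,50,.025,.04),housing=(215,350,130,.04,.08),rack=(548,175,80,.05,.11)).items():
    print(n,end=" "); p=near(*a); print(cv2.minAreaRect(p))
print(cal("top"))
E
```

```text
jar 477 mean [0.5603 0.0673 0.0655] circ 0.5606 0.0676 0.0269 ext [0.05  0.052 0.014]
flask 209 mean [ 0.5647 -0.0014  0.1401] circ 0.565 -0.0016 0.0159 ext [0.03  0.03  0.015]
sq 204 mean [0.4965 0.0622 0.1413] circ 0.4968 0.0625 0.0157 ext [0.029 0.03  0.017]
rd 205 mean [ 0.4994 -0.0016  0.1413] circ 0.4991 -0.0019 0.0158 ext [0.029 0.031 0.019]
plate 3018 mean [0.5178 0.2876 0.0716] circ 0.5178 0.2885 0.0673 ext [0.131 0.134 0.011]
petri 590 mean [ 0.5772 -0.3355  0.0305] circ 0.5848 -0.3367 0.037 ext [0.071 0.059 0.013]
pink 227 mean [0.389  0.1279 0.1369] circ 0.3885 0.1287 0.016 ext [0.031 0.03  0.02 ]
sjar 239 mean [0.6669 0.1131 0.0431] circ 0.6675 0.1138 0.0195 ext [0.037 0.036 0.018]
tray 828 mean [0.5339 0.0305 0.0172] circ 0.5314 0.0317 0.1072 ext [0.157 0.177 0.016]
((0.5311131477355957, 0.03179506957530975), (0.15379929542541504, 0.17779408395290375), 2.569340705871582)
steel 1950 mean [ 0.4582 -0.3465  0.0191] circ 0.4601 -0.3354 0.194 ext [0.346 0.312 0.012]
((0.45541268587112427, -0.3788079619407654), (0.2969568967819214, 0.3289627134799957), 83.06810760498047)
slid
[... 243 characters left out ...]
 0.4727 0.2967 0.1853 ext [0.239 0.352 0.039]
((0.4725285768508911, 0.3069021999835968), (0.27586930990219116, 0.2751968502998352), 27.939146041870117)
rack 1164 mean [ 0.7442 -0.1843  0.074 ] circ 0.7462 -0.1852 0.0694 ext [0.058 0.13  0.049]
((0.7463126182556152, -0.18563199043273926), (0.055848561227321625, 0.12892557680606842), 2.6181390285491943)
[array([[404.69851136,   0.        , 252.17313534],
       [  0.        , 404.69851136, 194.39449729],
       [  0.        ,   0.        ,   1.        ]]), array([[-0.00377198, -0.99983625, -0.01769879],
       [-0.99564243,  0.00540412, -0.09309647],
       [ 0.09317687,  0.01727051, -0.99549977]]), array([0.03731175, 0.56176573, 0.88613998])]
```

```bash
python3 -m creep '{"grip":[0.38,0.38,0.38,0.38,0.38,0.38,0.38,0.38,0.38,0.38,0.38,0.38],"linear":[[-0.014,-0.009,-0.01],[-0.046,-0.031,-0.03],[-0.092,-0.063,-0.05],[-0.143,-0.097,-0.07],[-0.194,-0.131,-0.08],[-0.245,-0.166,-0.08],[-0.296,-0.2,-0.08],[-0.347,-0.235,-0.08],[-0.393,-0.266,-0.08],[-0.43,-0.291,-0.08],[-0.453,-0.307,-0.08],[-0.462,-0.313,-0.08]],"twist":[[0,0,-0.014],[0,0,-0.046],[0,0,-0.092],[0,0,-0.142],[0,0,-0.192],[0,0,-0.243],[0,0,-0.293],[0,0,-0.343],[0,0,-0.389],[0,0,-0.426],[0,0,-0.449],[0,0,-0.458]]}' 40 
python3 - <<'E'
from h import *
p,R=pose(); print(p,R.as_matrix().round(3),robot.sense()["grip_width"],robot.sense()["q"])
im,d=viewer.grab_frame("wrist"); P=cloud("wrist",d); np.savez("w1.npz",im=im,d=d,P=P)
cv2.imwrite("pics/w1.png",cv2.resize(im[...,::-1],(800,600)))
print(cal("wrist")); K,Rc,t=cal("wrist"); print(-Rc.T@t)
E
```

```text
time_s: 1.6
tool_pos: [0.5306, 0.0294, 0.3297]
orientation: [-0.001, 0.001, 1.0, 0.0]
force: [-0.5, -0.2, -0.4]
grip_width: 0.0529
finger_force: 0.0
[0.53059377 0.02941239 0.3296716 ] [[-1.     0.002 -0.001]
 [ 0.002  1.     0.   ]
 [ 0.001  0.    -1.   ]] 0.052851135855972994 [-2.41079791e-02  1.93816721e-01  1.46333427e+00 -1.66764219e-05
  1.48562942e+00 -1.59310342e+00]
[array([[314.03454025,   0.        , 250.7916485 ],
       [  0.        , 314.03454025, 187.04259304],
       [  0.        ,   0.        ,   1.        ]]), array([[ 6.12317514e-04,  9.99999088e-01, -1.20344602e-03],
       [ 9.61989997e-01, -2.60401029e-04,  2.73084563e-01],
       [ 2.73084001e-01, -1.32491750e-03, -9.61989279e-01]]), array([-0.02876771, -0.56813581,  0.30994831])]
[0.46191665 0.02903039 0.45328145]
```

View pics/w1.png

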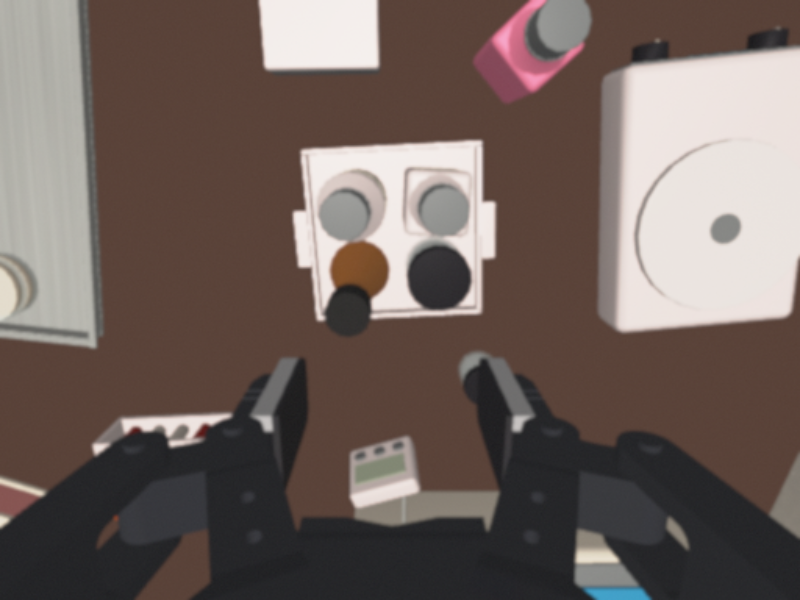

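The wrist view (up is -x, right is +y) shows caps at (345,213) for the round bottle and (443,210) for the square one. The stopper is at (348,310), the jar lid at (439,278), and the plate's dot at (726,229).

```bash
python3 - <<'E'
from h import *
def mk(P):
    def near(u,v,r,zlo,zhi):
        u*=.64;v*=.64;Y,X=np.indices(P.shape[:2]); m=((X-u)**2+(Y-v)**2<(r*.64)**2)&(P[...,2]>zlo)&(P[...,2]<zhi)
        q=P[m]; c=cv2.minEnclosingCircle(q[:,:2].astype(np.float32)); print(len(q),"mean",q.mean(0).round(4),"z95",np.percentile(q[:,2],[5,50,95]).round(4),"circ",np.round(c[0],4),round(c[1],4)); return q[:,:2].astype(np.float32)
    return near
near=mk(np.load("w1.npz")["P"])
for n,a in dict(jar=(439,277,36,.062,.07),flask=(348,312,28,.135,.147),sq=(443,210,32,.136,.147),rd=(345,213,32,.136,.147),plate=(726,229,95,.069,.076)).items():
    print(n,end=" "); near(*a)
print("tray",cv2.minAreaRect(near(392,230,130,.014,.022)))
f=np.load("top0.npz"); K,R,t=cal("top")
def ray(u,v,z):
    c=np.linalg.inv(K)@[u*.64,v*.64,1]; d=R.T@c; o=-R.T@t; return (o+d*(z-o[2])/d[2])[:2].round(4)
C=[ray(*p,.02) for p in((592,254),(707,266),(690,495),(571,482))]; print(C,np.mean(C,0))
P=f["P"]; q=P[(abs(P[...,0]-.46)<.19)&(abs(P[...,1]+.33)<.105)&(P[...,2]>.012)&(P[...,2]<.026)][:,:2].astype(np.float32); print(cv2.minAreaRect(q))
E
```

```text
jar 1341 mean [0.5611 0.0664 0.0658] z95 [0.0644 0.0659 0.0671] circ [0.5619 0.0668] 0.027
flask 706 mean [ 0.5656 -0.0019  0.1408] z95 [0.1393 0.141  0.1422] circ [ 0.5666 -0.0021] 0.016
sq 809 mean [0.4975 0.0614 0.1419] z95 [0.1405 0.1419 0.1432] circ [0.498  0.0617] 0.0161
rd 802 mean [ 0.5004 -0.0025  0.142 ] z95 [0.1407 0.142  0.1432] circ [ 0.5009 -0.0026] 0.016
plate 9123 mean [0.5167 0.2846 0.0717] z95 [0.0704 0.0717 0.073 ] circ [0.5188 0.2872] 0.0673
1985 mean [0.5273 0.0313 0.0179] z95 [0.0159 0.0179 0.0196] circ [0.5325 0.0304] 0.108
tray ((0.5326297283172607, 0.030442334711551666), (0.15404295921325684, 0.17821934819221497), 2.7333154678344727)
[array([ 0.6337, -0.2538]), array([ 0.615, -0.419]), array([ 0.2909, -0.3793]), array([ 0.3088, -0.2137])] [ 0.4621  -0.31645]
((0.46105825901031494, -0.3329705595970154), (0.20462071895599365, 0.32885274291038513), 82.94944763183594)
```

```bash
python3 -m creep '{"grip":[0.38,0.38,0.38,0.38,0.38,0.38,0.38,0.38,1,1,1,1],"linear":[[0.01,-0.01,0.02],[0.025,-0.025,0.06],[0.031,-0.032,0.1],[0.031,-0.032,0.14],[0.031,-0.032,0.17],[0.031,-0.032,0.19],[0.031,-0.032,0.199],[0.031,-0.032,0.199],[0.031,-0.032,0.199],[0.031,-0.032,0.199],[0.031,-0.032,0.199],[0.031,-0.032,0.199]],"twist":[[0,0,0],[0,0,0],[0,0,0],[0,0,0],[0,0,0],[0,0,0],[0,0,0],[0,0,0],[0,0,0],[0,0,0],[0,0,0],[0,0,0]]}' 40
```

```text
time_s: 3.15
tool_pos: [0.5001, -0.0012, 0.1324]
orientation: [0.001, 0.0, 1.0, 0.0]
force: [-0.5, 0.3, 6.4]
grip_width: 0.0309
finger_force: 40.1
```

```bash
python3 -m creep '{"grip":[1,1,1,1,1,1,1,1,1,1,1,1],"linear":[[0,0,-0.015],[0,0,-0.05],[0,0,-0.09],[0.01,-0.02,-0.115],[0.033,-0.067,-0.12],[0.06,-0.122,-0.12],[0.087,-0.178,-0.12],[0.112,-0.23,-0.12],[0.132,-0.271,-0.12],[0.143,-0.295,-0.11],[0.147,-0.302,-0.09],[0.147,-0.302,-0.06]],"twist":[[0,0,0],[0,0,0],[0,0,0],[0,0,0],[0,0,0],[0,0,0],[0,0,0],[0,0,0],[0,0,0],[0,0,0],[0,0,0],[0,0,0]]}'
python3 -m creep '{"grip":[1,1,1,1,1,1,0.38,0.38,0.38,0.38,0.38,0.38],"linear":[[0,0,0.025],[0,0,0.042],[0,0,0.053],[0,0,0.058],[0,0,0.0605],[0,0,0.0605],[0,0,0.0605],[0,0,0.0605],[0,0,0.0605],[0,0,0.05],[0,0,0.01],[0,0,-0.04]],"twist":[[0,0,0],[0,0,0],[0,0,0],[0,0,0],[0,0,0],[0,0,0],[0,0,0],[0,0,0],[0,0,0],[0,0,0],[0,0,0],[0,0,0]]}'
python3 - <<'E'
from h import *
p,R=pose(); print(p); s=np.load("top0.npz")
im,d=viewer.grab_frame("scene"); cv2.imwrite("pics/s1.png",cv2.resize(im[...,::-1],(800,600)))
E
```

```text
time_s: 4.65
tool_pos: [0.352, -0.3045, 0.191]
orientation: [0.001, 0.001, 1.0, -0.001]
force: [-0.1, -0.4, -3.7]
grip_width: 0.0308
finger_force: 40.6
time_s: 6.15
tool_pos: [0.3517, -0.3027, 0.2322]
orientation: [-0.001, -0.0, 1.0, 0.001]
force: [1.2, -1.3, -0.0]
grip_width: 0.0531
finger_force: 0.0
[ 0.35174412 -0.30267302  0.23216935]
```

View pics/s1.png

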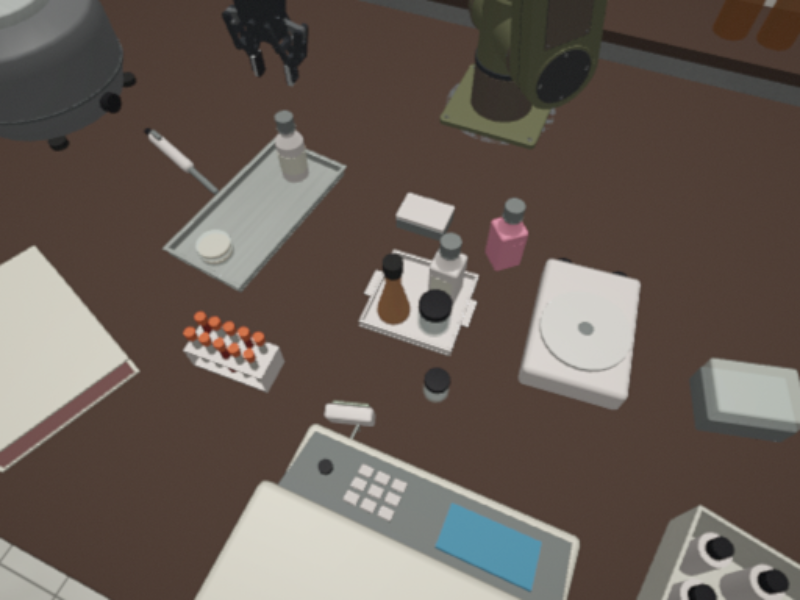

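The scene view shows the round bottle upright in the near end of the steel tray at (292,150), and nothing else has moved. Next is the flask.

```bash
python3 -m creep '{"grip":[0.38,0.38,0.38,0.38,0.38,0.38,0.38,0.38,0.38,0.38,0.38,0.38],"linear":[[-0.01,0.014,0],[-0.036,0.051,0],[-0.068,0.096,0],[-0.1,0.141,0],[-0.132,0.186,0],[-0.164,0.231,0],[-0.19,0.268,0],[-0.207,0.292,0],[-0.214,0.301,0.01],[-0.214,0.301,0.04],[-0.214,0.301,0.07],[-0.214,0.301,0.09]],"twist":[[0,0,0],[0,0,0],[0,0,0],[0,0,0],[0,0,0],[0,0,0],[0,0,0],[0,0,0],[0,0,0],[0,0,0],[0,0,0],[0,0,0]]}'
python3 -m creep '{"grip":[0.38,0.38,1,1,1,1],"linear":[[0,0,0.008],[0,0,0.008],[0,0,0.008],[0,0,0.008],[0,0,0.008],[0,0,0.008]],"twist":[[0,0,0],[0,0,0],[0,0,0],[0,0,0],[0,0,0],[0,0,0]]}'
```

```text
time_s: 7.7
tool_pos: [0.5637, -0.0023, 0.1384]
orientation: [-0.002, 0.0, 1.0, 0.0]
force: [-0.0, 0.8, 0.1]
grip_width: 0.0528
finger_force: 0.0
time_s: 8.45
tool_pos: [0.567, -0.0021, 0.1342]
orientation: [0.001, -0.0, 1.0, -0.0]
force: [0.4, 0.6, 5.0]
grip_width: 0.0308
finger_force: 40.2
```

```bash
python3 -m creep '{"grip":[1,1,1,1,1,1,1,1,1,1,1,1],"linear":[[0,0,-0.015],[0,0,-0.05],[0,0,-0.09],[0.004,-0.02,-0.115],[0.014,-0.067,-0.12],[0.026,-0.127,-0.12],[0.038,-0.187,-0.12],[0.049,-0.242,-0.12],[0.058,-0.286,-0.12],[0.063,-0.311,-0.11],[0.065,-0.319,-0.09],[0.065,-0.319,-0.06]],"twist":[[0,0,0],[0,0,0],[0,0,0],[0,0,0],[0,0,0],[0,0,0],[0,0,0],[0,0,0],[0,0,0],[0,0,0],[0,0,0],[0,0,0]]}'
python3 -m creep '{"grip":[1,1,1,1,1,1,0.38,0.38,0.38,0.38,0.38,0.38],"linear":[[0,0,0.025],[0,0,0.042],[0,0,0.053],[0,0,0.058],[0,0,0.0605],[0,0,0.0605],[0,0,0.0605],[0,0,0.0605],[0,0,0.0605],[0,0,0.05],[0,0,0.01],[0,0,-0.04]],"twist":[[0,0,0],[0,0,0],[0,0,0],[0,0,0],[0,0,0],[0,0,0],[0,0,0],[0,0,0],[0,0,0],[0,0,0],[0,0,0],[0,0,0]]}'
```

```text
time_s: 9.95
tool_pos: [0.5014, -0.3228, 0.194]
orientation: [0.001, 0.001, 1.0, -0.001]
force: [0.4, 0.5, -1.6]
grip_width: 0.0306
finger_force: 40.0
time_s: 11.45
tool_pos: [0.5007, -0.3207, 0.2339]
orientation: [-0.001, -0.0, 1.0, 0.001]
force: [0.7, 0.1, -0.1]
grip_width: 0.0527
finger_force: 0.0
```

```bash
python3 -m creep '{"grip":[0.38,0.38,0.38,0.38,0.38,0.38,0.38,0.38,0.38,0.38,0.38,0.38],"linear":[[0,0.02,0],[0.001,0.065,0],[0.002,0.12,0],[0.002,0.175,0],[0.003,0.23,0],[0.003,0.285,0],[0.004,0.33,0],[0.004,0.365,0],[0.004,0.381,0],[0.004,0.383,0.03],[0.004,0.383,0.07],[0.004,0.383,0.09]],"twist":[[0,0,0],[0,0,0],[0,0,0],[0,0,0],[0,0,0],[0,0,0],[0,0,0],[0,0,0],[0,0,0],[0,0,0],[0,0,0],[0,0,0]]}'
python3 -m creep '{"grip":[0.38,0.38,1,1,1,1],"linear":[[0,0,0.009],[0,0,0.009],[0,0,0.009],[0,0,0.009],[0,0,0.009],[0,0,0.009]],"twist":[[0,0,0],[0,0,0],[0,0,0],[0,0,0],[0,0,0],[0,0,0]]}'
```

```text
time_s: 12.95
tool_pos: [0.4957, 0.0613, 0.1413]
orientation: [-0.002, -0.0, 1.0, -0.0]
force: [-0.6, -0.1, -0.4]
grip_width: 0.0534
finger_force: 0.0
time_s: 13.7
tool_pos: [0.4982, 0.062, 0.1354]
orientation: [0.001, -0.0, 1.0, 0.0]
force: [-1.2, 1.7, 5.6]
grip_width: 0.0309
finger_force: 40.2
```

```bash
python3 -m creep '{"grip":[1,1,1,1,1,1,1,1,1,1,1,1],"linear":[[0,0,-0.015],[0,0,-0.05],[0,0,-0.09],[0.004,-0.02,-0.115],[0.014,-0.072,-0.12],[0.025,-0.132,-0.12],[0.036,-0.192,-0.12],[0.048,-0.252,-0.12],[0.059,-0.31,-0.12],[0.066,-0.35,-0.12],[0.071,-0.372,-0.1],[0.071,-0.374,-0.07]],"twist":[[0,0,0],[0,0,0],[0,0,0],[0,0,0],[0,0,0],[0,0,0],[0,0,0],[0,0,0],[0,0,0],[0,0,0],[0,0,0],[0,0,0]]}'
python3 -m creep '{"grip":[1,1,1,1,1,1,0.38,0.38,0.38,0.38,0.38,0.38],"linear":[[0,0,0.025],[0,0,0.05],[0,0,0.063],[0,0,0.068],[0,0,0.0705],[0,0,0.0705],[0,0,0.0705],[0,0,0.0705],[0,0,0.0705],[0,0,0.06],[0,0,0.02],[0,0,-0.03]],"twist":[[0,0,0],[0,0,0],[0,0,0],[0,0,0],[0,0,0],[0,0,0],[0,0,0],[0,0,0],[0,0,0],[0,0,0],[0,0,0],[0,0,0]]}'
python3 - <<'E'
from h import *
im,d=viewer.grab_frame("top"); P=cloud("top",d); np.savez("t2.npz",im=im,d=d,P=P); cv2.imwrite("pics/t2.png",cv2.resize(im[...,::-1],(800,600)))
E
```

```text
time_s: 15.2
tool_pos: [0.4261, -0.3147, 0.2042]
orientation: [0.001, 0.001, 1.0, -0.001]
force: [0.7, -0.4, -1.6]
grip_width: 0.0308
finger_force: 40.2
time_s: 16.7
tool_pos: [0.4257, -0.3117, 0.235]
orientation: [-0.001, -0.0, 1.0, 0.001]
force: [0.6, -0.3, 0.8]
grip_width: 0.0528
finger_force: 0.0
```

View pics/t2.png

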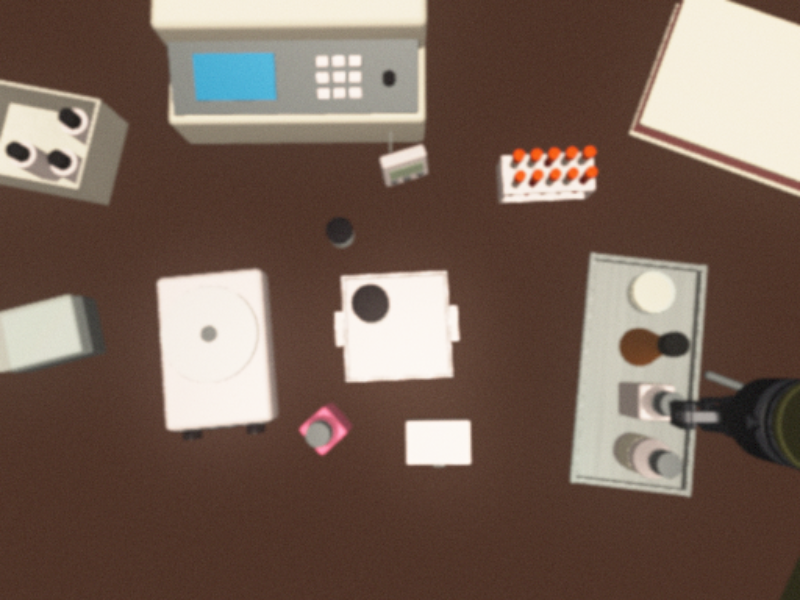

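All three vessels stand in the steel tray at (650,460), (655,402) and (640,347). The jar is alone in the reagent tray at (371,303).

```bash
python3 -m creep '{"grip":[0.38,0.38,0.2,0,0,0,0,0,0,0,0,0],"linear":[[-0.006,0.016,-0.01],[-0.02,0.056,-0.01],[-0.039,0.11,0],[-0.059,0.165,0],[-0.079,0.22,0],[-0.098,0.275,0],[-0.117,0.327,0],[-0.13,0.365,0],[-0.135,0.379,0.02],[-0.135,0.379,0.06],[-0.135,0.379,0.1],[-0.135,0.379,0.13]],"twist":[[0,0,0],[0,0,0],[0,0,0],[0,0,0],[0,0,0],[0,0,0],[0,0,0],[0,0,0],[0,0,0],[0,0,0],[0,0,0],[0,0,0]]}'
python3 -m creep '{"grip":[0,0,0,0,1,1,1,1,1],"linear":[[0,0,0.025],[0,0,0.042],[0,0,0.051],[0,0,0.051],[0,0,0.051],[0,0,0.051],[0,0,0.051],[0,0,0.051],[0,0,0.051]],"twist":[[0,0,0],[0,0,0],[0,0,0],[0,0,0],[0,0,0],[0,0,0],[0,0,0],[0,0,0],[0,0,0]]}'
```

```text
time_s: 18.25
tool_pos: [0.5589, 0.068, 0.1019]
orientation: [-0.002, -0.0, 1.0, 0.0]
force: [0.7, 0.7, 0.1]
grip_width: 0.0853
finger_force: 0.0
time_s: 19.38
tool_pos: [0.562, 0.067, 0.0544]
orientation: [0.001, -0.0, 1.0, 0.0]
force: [-1.7, 0.8, 6.2]
grip_width: 0.0529
finger_force: 42.6
```

```bash
python3 -m creep '{"grip":[1,1,1,1,1,1,1,1,1,1,1,1],"linear":[[0,0,-0.015],[0,0,-0.05],[0,0,-0.09],[0.003,0.012,-0.115],[0.009,0.045,-0.12],[0.018,0.09,-0.12],[0.027,0.135,-0.12],[0.035,0.175,-0.12],[0.041,0.205,-0.12],[0.044,0.219,-0.12],[0.044,0.221,-0.11],[0.044,0.221,-0.095]],"twist":[[0,0,0],[0,0,0],[0,0,0],[0,0,0],[0,0,0],[0,0,0],[0,0,0],[0,0,0],[0,0,0],[0,0,0],[0,0,0],[0,0,0]]}'
python3 -m creep '{"grip":[1,1,1,1,1,1,0,0,0,0,0,0],"linear":[[0,0,0.012],[0,0,0.02],[0,0,0.025],[0,0,0.0275],[0,0,0.0275],[0,0,0.0275],[0,0,0.0275],[0,0,0.0275],[0,0,0.0275],[0,0,0.0275],[0,0,0.0],[0,0,-0.05]],"twist":[[0,0,0],[0,0,0],[0,0,0],[0,0,0],[0,0,0],[0,0,0],[0,0,0],[0,0,0],[0,0,0],[0,0,0],[0,0,0],[0,0,0]]}'
```

```text
time_s: 20.88
tool_pos: [0.5175, 0.2869, 0.1478]
orientation: [0.0, 0.0, 1.0, -0.0]
force: [0.2, -0.7, -2.2]
grip_width: 0.0531
finger_force: 42.6
time_s: 22.38
tool_pos: [0.5157, 0.2871, 0.1967]
orientation: [-0.003, -0.0, 1.0, -0.001]
force: [0.9, 0.8, -0.4]
grip_width: 0.0854
finger_force: 0.0
```

```bash
python3 -m creep '{"grip":[0,0,0,0.38,0.38,0.38,0.38,0.38,0.38,0.38],"linear":[[0.002,-0.01,-0.02],[0.008,-0.04,-0.04],[0.017,-0.085,-0.05],[0.027,-0.135,-0.05],[0.036,-0.18,-0.05],[0.045,-0.225,-0.05],[0.05,-0.255,-0.05],[0.054,-0.275,-0.05],[0.056,-0.287,-0.05],[0.056,-0.287,-0.05]],"twist":[[0,0,0],[0,0,0],[0,0,0],[0,0,0],[0,0,0],[0,0,0],[0,0,0],[0,0,0],[0,0,0],[0,0,0]]}'
python3 - <<'E'
from h import *
im,d=viewer.grab_frame("top"); P=cloud("top",d); np.savez("t3.npz",im=im,d=d,P=P); cv2.imwrite("pics/t3.png",cv2.resize(im[...,::-1],(800,600)))
def f(n,x,y,r,zl,zh):
    m=(np.hypot(P[...,0]-x,P[...,1]-y)<r)&(P[...,2]>zl)&(P[...,2]<zh); q=P[m]
    if len(q)<8: print(n,len(q)); return
    c=cv2.minEnclosingCircle(q[:,:2].astype(np.float32)); print(n,len(q),q.mean(0).round(4),np.round(c[0],4),round(c[1],4))
f("jar",.518,.288,.045,.12,.146); f("plate",.518,.288,.09,.066,.078)
f("rd",.352,-.303,.03,.135,.15);f("sq",.427,-.312,.03,.135,.15);f("fl",.502,-.321,.03,.13,.15)
E
```

```text
time_s: 23.62
tool_pos: [0.4613, 0.0005, 0.2483]
orientation: [0.0, 0.001, 1.0, 0.0]
force: [0.2, 0.8, -0.3]
grip_width: 0.0531
finger_force: 0.0
jar 603 [0.5161 0.2849 0.133 ] [0.5163 0.2868] 0.0271
plate 2273 [0.5177 0.2838 0.0717] [0.5183 0.2884] 0.0673
rd 228 [ 0.3519 -0.303   0.1401] [ 0.3515 -0.3039] 0.0162
sq 224 [ 0.425  -0.3105  0.14  ] [ 0.4245 -0.3109] 0.0162
fl 232 [ 0.4995 -0.3188  0.1387] [ 0.4993 -0.3201] 0.0161
```

View pics/t3.png

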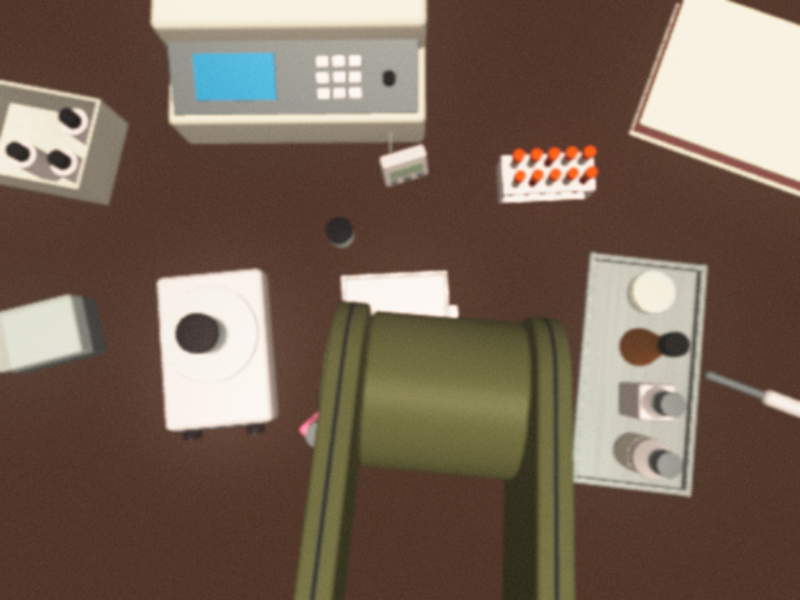

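The jar stands at (197,332) on the plate, within about 2.5 mm of its centre. The three vessels are upright in the steel tray. Now I fetch the square bottle.

```bash
python3 -m creep '{"grip":[0.38,0.38,0.38,0.38,0.38,0.38,0.38,0.38,0.38,0.38,0.38,0.38],"linear":[[0.002,-0.015,0],[0.006,-0.055,0],[0.012,-0.11,0],[0.018,-0.165,0],[0.024,-0.22,0],[0.03,-0.265,0],[0.033,-0.297,0],[0.035,-0.3125,0.01],[0.035,-0.3125,0.05],[0.035,-0.3125,0.08],[0.035,-0.3125,0.1],[0.035,-0.3125,0.11]],"twist":[[0,0,0],[0,0,0],[0,0,0],[0,0,0],[0,0,0],[0,0,0],[0,0,0],[0,0,0],[0,0,0],[0,0,0],[0,0,0],[0,0,0]]}'
python3 -m creep '{"grip":[0.38,0.38,1,1,1,1,1],"linear":[[0,0,0.004],[0,0,0.004],[0,0,0.004],[0,0,0.004],[0,0,0.004],[0,0,0.004],[0,0,0.004]],"twist":[[0,0,0],[0,0,0],[0,0,0],[0,0,0],[0,0,0],[0,0,0],[0,0,0]]}'
```

```text
time_s: 25.18
tool_pos: [0.4255, -0.3102, 0.1365]
orientation: [-0.001, -0.001, 1.0, 0.001]
force: [0.2, 0.0, -0.0]
grip_width: 0.0528
finger_force: 0.0
time_s: 26.05
tool_pos: [0.4269, -0.312, 0.1353]
orientation: [0.001, -0.0, 1.0, -0.001]
force: [-0.1, 0.4, 5.1]
grip_width: 0.0305
finger_force: 39.9
```

```bash
python3 -m creep '{"grip":[1,1,1,1,1,1,1,1,1,1,1,1],"linear":[[0,0,-0.015],[0,0,-0.05],[0,0,-0.09],[-0.004,0.02,-0.115],[-0.014,0.072,-0.12],[-0.025,0.132,-0.12],[-0.036,0.192,-0.12],[-0.048,0.252,-0.12],[-0.059,0.31,-0.12],[-0.066,0.35,-0.12],[-0.071,0.372,-0.1],[-0.071,0.374,-0.07]],"twist":[[0,0,0],[0,0,0],[0,0,0],[0,0,0],[0,0,0],[0,0,0],[0,0,0],[0,0,0],[0,0,0],[0,0,0],[0,0,0],[0,0,0]]}'
python3 -m creep '{"grip":[1,1,1,1,1,1,0.38,0.38,0.38,0.38,0.38,0.38],"linear":[[0,0,0.025],[0,0,0.05],[0,0,0.062],[0,0,0.067],[0,0,0.0695],[0,0,0.0695],[0,0,0.0695],[0,0,0.0695],[0,0,0.0695],[0,0,0.06],[0,0,0.02],[0,0,-0.03]],"twist":[[0,0,0],[0,0,0],[0,0,0],[0,0,0],[0,0,0],[0,0,0],[0,0,0],[0,0,0],[0,0,0],[0,0,0],[0,0,0],[0,0,0]]}'
```

```text
time_s: 27.55
tool_pos: [0.4985, 0.0642, 0.2052]
orientation: [0.002, -0.001, 1.0, 0.0]
force: [-0.2, 0.5, -1.7]
grip_width: 0.0308
finger_force: 40.3
time_s: 29.05
tool_pos: [0.4964, 0.0623, 0.2349]
orientation: [-0.001, -0.0, 1.0, -0.0]
force: [2.0, 0.0, -0.3]
grip_width: 0.0529
finger_force: 0.0
```

```bash
python3 -m creep '{"grip":[0.38,0.38,0.38,0.38,0.38,0.38,0.38,0.38,0.38,0.38,0.38,0.38],"linear":[[0,-0.02,0],[-0.001,-0.065,0],[-0.002,-0.12,0],[-0.002,-0.175,0],[-0.003,-0.23,0],[-0.003,-0.285,0],[-0.004,-0.33,0],[-0.004,-0.365,0],[-0.004,-0.381,0],[-0.004,-0.383,0.03],[-0.004,-0.383,0.07],[-0.004,-0.383,0.09]],"twist":[[0,0,0],[0,0,0],[0,0,0],[0,0,0],[0,0,0],[0,0,0],[0,0,0],[0,0,0],[0,0,0],[0,0,0],[0,0,0],[0,0,0]]}'
python3 -m creep '{"grip":[0.38,0.38,1,1,1,1,1],"linear":[[0,0,0.01],[0,0,0.01],[0,0,0.01],[0,0,0.01],[0,0,0.01],[0,0,0.01],[0,0,0.01]],"twist":[[0,0,0],[0,0,0],[0,0,0],[0,0,0],[0,0,0],[0,0,0],[0,0,0]]}'
```

```text
time_s: 30.55
tool_pos: [0.5003, -0.3189, 0.1425]
orientation: [-0.001, -0.0, 1.0, 0.001]
force: [1.0, -0.1, 0.0]
grip_width: 0.0529
finger_force: 0.0
time_s: 31.42
tool_pos: [0.5022, -0.321, 0.1358]
orientation: [0.001, -0.0, 1.0, -0.001]
force: [-0.5, 1.4, 6.4]
grip_width: 0.0305
finger_force: 40.2
```

```bash
python3 -m creep '{"grip":[1,1,1,1,1,1,1,1,1,1,1,1],"linear":[[0,0,-0.015],[0,0,-0.05],[0,0,-0.09],[-0.004,0.02,-0.115],[-0.014,0.067,-0.12],[-0.026,0.127,-0.12],[-0.038,0.187,-0.12],[-0.049,0.242,-0.12],[-0.058,0.286,-0.12],[-0.063,0.311,-0.11],[-0.065,0.319,-0.09],[-0.065,0.319,-0.06]],"twist":[[0,0,0],[0,0,0],[0,0,0],[0,0,0],[0,0,0],[0,0,0],[0,0,0],[0,0,0],[0,0,0],[0,0,0],[0,0,0],[0,0,0]]}'
python3 -m creep '{"grip":[1,1,1,1,1,1,0.38,0.38,0.38,0.38,0.38,0.38],"linear":[[0,0,0.025],[0,0,0.042],[0,0,0.052],[0,0,0.057],[0,0,0.0595],[0,0,0.0595],[0,0,0.0595],[0,0,0.0595],[0,0,0.0595],[0,0,0.05],[0,0,0.01],[0,0,-0.04]],"twist":[[0,0,0],[0,0,0],[0,0,0],[0,0,0],[0,0,0],[0,0,0],[0,0,0],[0,0,0],[0,0,0],[0,0,0],[0,0,0],[0,0,0]]}'
```

```text
time_s: 32.92
tool_pos: [0.5673, -0.0007, 0.1952]
orientation: [0.002, -0.001, 1.0, -0.0]
force: [-0.4, -0.2, -2.6]
grip_width: 0.0307
finger_force: 40.1
time_s: 34.42
tool_pos: [0.5655, -0.0016, 0.2347]
orientation: [-0.001, -0.0, 1.0, 0.0]
force: [1.7, 0.0, -0.0]
grip_width: 0.0529
finger_force: 0.0
```

```bash
python3 -m creep '{"grip":[0.38,0.38,0.38,0.38,0.38,0.38,0.38,0.38,0.38,0.38,0.38,0.38],"linear":[[0.01,-0.014,0],[0.036,-0.051,0],[0.068,-0.096,0],[0.1,-0.141,0],[0.132,-0.186,0],[0.164,-0.231,0],[0.19,-0.268,0],[0.207,-0.292,0],[0.214,-0.301,0.01],[0.214,-0.301,0.04],[0.214,-0.301,0.07],[0.214,-0.301,0.09]],"twist":[[0,0,0],[0,0,0],[0,0,0],[0,0,0],[0,0,0],[0,0,0],[0,0,0],[0,0,0],[0,0,0],[0,0,0],[0,0,0],[0,0,0]]}'
python3 -m creep '{"grip":[0.38,0.38,1,1,1,1,1],"linear":[[0,0,0.01],[0,0,0.01],[0,0,0.01],[0,0,0.01],[0,0,0.01],[0,0,0.01],[0,0,0.01]],"twist":[[0,0,0],[0,0,0],[0,0,0],[0,0,0],[0,0,0],[0,0,0],[0,0,0]]}'
```

```text
time_s: 35.92
tool_pos: [0.3515, -0.301, 0.1422]
orientation: [-0.001, -0.0, 1.0, 0.001]
force: [0.1, -0.4, 0.3]
grip_width: 0.0529
finger_force: 0.0
time_s: 36.8
tool_pos: [0.3529, -0.3034, 0.1351]
orientation: [0.001, -0.0, 1.0, -0.001]
force: [0.2, -0.4, 5.8]
grip_width: 0.0311
finger_force: 40.4
```

```bash
python3 -m creep '{"grip":[1,1,1,1,1,1,1,1,1,1,1,1],"linear":[[0,0,-0.015],[0,0,-0.05],[0,0,-0.09],[-0.01,0.02,-0.12],[-0.033,0.067,-0.14],[-0.06,0.122,-0.14],[-0.087,0.178,-0.14],[-0.112,0.23,-0.14],[-0.132,0.271,-0.14],[-0.143,0.294,-0.14],[-0.147,0.301,-0.13],[-0.147,0.301,-0.1]],"twist":[[0,0,0],[0,0,0],[0,0,0],[0,0,0],[0,0,0],[0,0,0],[0,0,0],[0,0,0],[0,0,0],[0,0,0],[0,0,0],[0,0,0]]}'
python3 -m creep '{"grip":[1,1,1,1,1,1,1,0.38,0.38,0.38,0.38,0.38],"linear":[[0,0,0.03],[0,0,0.06],[0,0,0.083],[0,0,0.094],[0,0,0.098],[0,0,0.0995],[0,0,0.0995],[0,0,0.0995],[0,0,0.0995],[0,0,0.0995],[0,0,0.08],[0,0,0.03]],"twist":[[0,0,0],[0,0,0],[0,0,0],[0,0,0],[0,0,0],[0,0,0],[0,0,0],[0,0,0],[0,0,0],[0,0,0],[0,0,0],[0,0,0]]}'
python3 -m creep '{"grip":[0.38,0.38,0.38,0.38,0.38,0.38,0.38,0.38],"linear":[[0,0,-0.04],[0.02,-0.02,-0.06],[0.04,-0.06,-0.06],[0.05,-0.12,-0.06],[0.06,-0.17,-0.06],[0.06,-0.21,-0.06],[0.06,-0.22,-0.06],[0.06,-0.22,-0.06]],"twist":[[0,0,0],[0,0,0],[0,0,0],[0,0,0],[0,0,0],[0,0,0],[0,0,0],[0,0,0]]}'
python3 - <<'E'
from h import *
im,d=viewer.grab_frame("top"); P=cloud("top",d); cv2.imwrite("pics/t4.png",cv2.resize(im[...,::-1],(800,600)))
def f(n,x,y,r,zl,zh):
    m=(np.hypot(P[...,0]-x,P[...,1]-y)<r)&(P[...,2]>zl)&(P[...,2]<zh); q=P[m]
    if len(q)<8: print(n,len(q)); return
    c=cv2.minEnclosingCircle(q[:,:2].astype(np.float32)); print(n,len(q),q.mean(0).round(4),np.round(c[0],4),round(c[1],4))
f("jar",.518,.288,.045,.12,.146); f("rd",.5,-.002,.03,.125,.16);f("sq",.497,.062,.03,.125,.16);f("fl",.565,-.002,.03,.125,.16)
f("petri",.577,-.336,.035,.022,.045)
E
```

```text
time_s: 38.3
tool_pos: [0.5, -0.0016, 0.2341]
orientation: [0.001, -0.001, 1.0, -0.0]
force: [-0.1, -0.4, -3.6]
grip_width: 0.0308
finger_force: 40.6
time_s: 39.8
tool_pos: [0.4973, -0.0015, 0.2028]
orientation: [-0.003, -0.0, 1.0, 0.0]
force: [1.0, 0.3, -0.7]
grip_width: 0.0529
finger_force: 0.0
time_s: 40.8
tool_pos: [0.4392, -0.2217, 0.2641]
orientation: [-0.0, 0.001, 1.0, 0.0]
force: [-0.6, 0.4, 0.5]
grip_width: 0.0529
finger_force: 0.0
jar 601 [0.5161 0.2848 0.1331] [0.5163 0.2867] 0.0271
rd 208 [ 0.4977 -0.003   0.1413] [ 0.4979 -0.0034] 0.0159
sq 204 [0.4964 0.0622 0.1413] [0.4966 0.0626] 0.0159
fl 208 [ 0.5649 -0.0013  0.14  ] [ 0.5653 -0.0013] 0.0158
petri 584 [ 0.5769 -0.3355  0.0305] [ 0.577  -0.3363] 0.0304
```

View pics/t4.png

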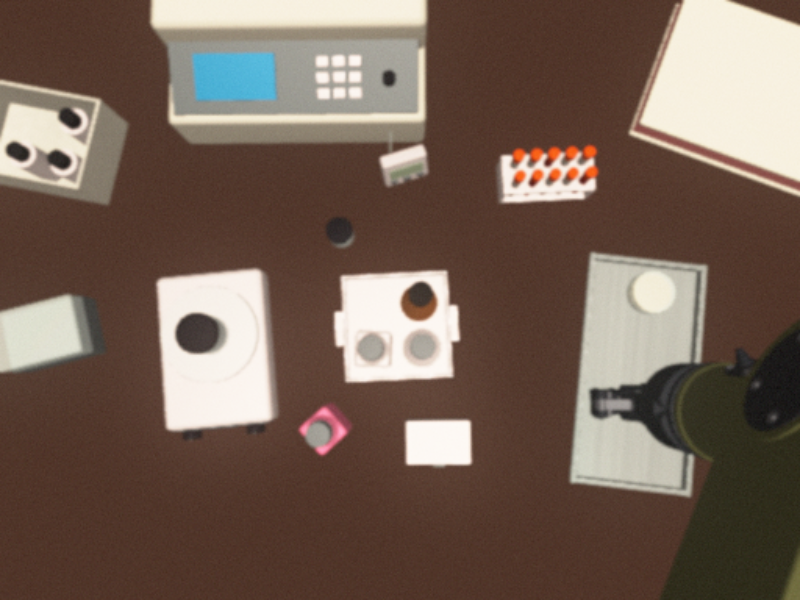

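The jar is on the plate at (197,333). The flask (420,297), square bottle (371,348) and round bottle (422,346) are back within about 2 mm of where they stood. The bystanders show no visible change and the gripper is clear, so I'm handing in.

```bash
python3 -c "
from workcell import robot
print(robot.job_done())"
```

```text
the job is handed in; nothing more can be done
None
```

The job is handed in: the jar stands within about 2.5 mm of the centre of the stirrer's plate, and the two bottles and the flask are back upright within about 2 mm of their original places. The slide box, tube rack and petri dishes show no change, and it took about 41 s of the 136 s allowed; no verdict came back.

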